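# Put the chess set away in its desk cabinet

### The arm

A 7-joint arm with a two-finger parallel gripper is mounted at the origin on the work surface. World frame = base frame: x ahead of the robot, y to its left, z up, the work surface at z = 0. Lengths are in m, angles in rad, forces in N, time in s.
With the tool pointing down it reaches from about 0.4 to 0.85 m from the base axis. Payload 10.4 kg.
Tool frame: the origin (TCP) lies midway between the tips of the shut fingers; the grasp point (between the pads) lies r.grip_point_offset behind it (r.grip_point_offset is the distance from the TCP to the grasp point, in m); z points along the fingers, y is the line along which they close (so a half turn about z gives the same grasp; the last joint's range is limited). The gripper opens to 87 mm and grips with 3 to 60 N. Pads are 19 mm wide; open, the fingers measure 117 mm over their backs; the gripper's body (75 mm by 190 mm) begins 51 mm behind the grasp point.
Start: joints at [-1.171, 0.332, -0.065, 1.46, 0.022, 1.35, -0.088], TCP at [0.256, 0.57, 0.223] pointing down, gripper open.
Joint ranges: [-2.6, 2.6], [-0.5, 2.12], [-1.47, 1.34], [0.16, 2.42], [-1.27, 4.41], [0.06, 2.06], [-2.6, 2.6]. Speed limits (rad/s): [2.22, 2.22, 2.79, 2.79, 3.14, 3.14, 3.14].

### API

Orientations are given as a unit quaternion [x, y, z, w].
In Python, from bench import r gives the robot as it stands.
- The arm moves only by the tool play_rows, never from a script. Its arguments are lists of equal length, an entry for each row: "claw": the closure, from 0 (fully open) to 1 (shut); "delta_pos": the shift along the tool's x, y, z scaled (see below), a list of three; "delta_rot": the turn, a rotation vector about the tool's x, y, z scaled (see below), a list of three. A call has 1 to 8 rows; each row shifts and turns the commanded pose from where the row before left it, along the tool's axes as they then stand; what a row does not reach is not made up. The controller multiplies each number of a shift by 200 mm and each number of a turn by pi rad. A row lasts 1/10 s, in which the tool goes at most 50 mm and 8.59 degrees, less where a joint would pass 70% of its speed; a pose out of reach is approached as far as the arm can. A call with a number of a shift or a turn outside -1 to 1 is refused whole. A call with a gripper value outside its range is refused whole. The fingers move at their own pace and stop on an object; "squeeze" is the grip in N (left out, the last holds). Time passes only in rows, so rows that do not move let the fingers close. It gives the time, the measured TCP pose, the force, the opening and the grip force at its end, in the units of the state.
- r.read_state(): the state, without advancing time (a new reading comes with each control period).
- r.camera(name): name is "scene" or "top" or "wrist"; returns a dict with "pixels" (400x640x3 uint8, red, green, blue), "camera_matrix" (3x3 intrinsics, pixels), "cam_to_world" (4x4, takes a point from camera to world coordinates); the wrist camera has in their place "hand_eye" (4x4, takes a point from camera to tool coordinates, whose origin is the TCP and whose axes are the flange's). Camera axes: x right, y up, looking along -z (the intrinsics and any distortion apply to the point x, -y, -z); pixel columns grow to the right and rows downward; lengths in m; the calibration is good to about 2 mm. A picture is of the moment at which its call begins: read the wrist's pose just before it. There is no depth.
- r.close_job(): hands the job in; it is judged then, once.
The state is a dict: "time": time; "joint_positions": joint angles; "joint_vel": joint speeds; "joint_torque": joint torques, N m; "ee_pos": TCP position; "eef_rot": TCP orientation; "ft_force": force on the tool from outside, world axes, zero at the start; "torque": the same for the moment, N m; "width": finger opening in m; "grip_force": force on a finger pad.
Only numpy, scipy, OpenCV 4.12 (cv2) and the standard library are available. Lean on these libraries where they do the work, as an engineer would, in place of code of your own. Each camera call takes 0.05 s, during which the arm holds its last target. There are 200 camera calls.

### The job

Put the chess set away: with the fingertips, first push the wooden tray of chessmen fully home into the small blue desk cabinet, and after that swing both of its doors fully shut. Only push; do not pinch the tray or the doors, and leave the things standing about on the desk as they are.

Things in the scene. Friction and masses are not known exactly. Their poses are not given: they have to be found in the camera images.
- case: Low dark blue cabinet, fixed, 200 mm deep (x), 300 wide (y), 100 high; a flat book on the rear of its roof reaches 114 mm. Origin: centre of its underside, on the desk. Its -x points out of the open front towards the robot (yaw up to 0.34 rad either way), +y is the left as the robot sees it. The front edges of the case lie at x = -100 mm in its frame.
- tray (a joint): Slide of the tray of chessmen, metres: 0 = fully home, grows as the tray comes out along the case's -x, 0.12 at most. It stays where it is left; about 2 N moves it. The tray is brown wood, 184 mm long, with twelve small chessmen lying fast in green felt. Fingers on the outer and inner side of its front board at once count as pinching.
- tray_face (a point): Centre of the outer side of the tray's plain front, which is upright, 190 mm wide and 68 mm high (12 to 80 mm above the desk) and 12 mm thick. With the tray home it lies at (-103, 0, 46) mm in the case's frame, 3 mm in front of the case's edges. Axes as the case's.
- left_door (a joint): Hinge of the left (+y) door, rad: 0 = shut, flush across the front; grows as the free edge swings out to the case's -x; about 1.57 = standing straight out; 1.9 at most. It stays where it is left; under 1 N at its free edge moves it. No handle or latch. Blue outside, wood inside (a panel 12 to 18 mm smaller than the door). Fingers on both sides of a door at once count as pinching.
- right_door (a joint): Hinge of the right (-y) door, the mirror image of the left: 0 = shut, grows as it opens.
- left_hinge (a point): On the left door's upright hinge line, at (-104, 150, 51) mm in the case's frame. The door reaches 148 mm from it and spans 6 to 96 mm above the desk; its outer (blue) side lies 12 mm out from the hinge line, its inner side on it. The point turns with the door: -y runs along the door to its free edge, -x out of its outer side.
- right_hinge (a point): On the right door's hinge line, at (-104, -150, 51) mm in the case's frame; same sizes; +y runs along the door to its free edge, -x points out of its outer side, 12 mm out from the hinge line.
- left_edge (a point): Mid-height point of the left door's free edge, on its outer side.
- right_edge (a point): Mid-height point of the right door's free edge, on its outer side.
- king: Loose ivory chess king, 98 mm tall, foot 38 mm across, standing beside the cabinet's left side. Origin: centre of its foot.
- queen: Loose black chess queen, 86 mm tall, foot 36 mm across, beside the cabinet's right side. Origin: centre of its foot.
- pawn: Loose ivory pawn, 54 mm tall, foot 30 mm across, on the desk about 210 mm in front of the cabinet. Origin: centre of its foot.
- mug: Loose white mug, 82 mm across, 90 mm tall. Origin: centre of its foot.
- pencil_cup: Loose grey cup of pencils, 72 mm across, about 170 mm tall. Origin: centre of its foot.
- clock: Loose wooden chess clock, 70 x 160 x 82 mm. Origin: centre of its underside.
- eraser: Loose white eraser, 22 x 50 x 13 mm. Origin: centre of its underside.

How it is judged:
On the way, in this order (a step that is already met when the one before it is completed fails the run):
1. the tray is pushed fully home (value of joint tray below 0.005 m), for 0.2 s.
2. both doors are shut, with the tray still home (value of joint tray below 0.005 m and value of joint each of left_door, right_door below 0.05 rad), for 0.2 s.
At the end, for the whole second after the job is handed in: The tray is within 5 mm of fully home, both doors are within 0.05 rad (7 mm at the free edge) of shut, and every loose thing still stands upright within 25 mm of where it was (all of step 2 and distance of each of king, queen, pawn, mug, pencil_cup, clock, eraser from where it was at the start of the episode below 0.025 m and angle between each of king, queen, pawn, mug, pencil_cup, clock, eraser's own z axis and vertical below 0.3 rad); the robot touches nothing.
It fails at once if a door is swung in (below 0.9 rad) while the tray is still more than 20 mm out (value of joint tray above 0.02 m and value of joint any of left_door, right_door below 0.9 rad).
It fails at once if the tray or a door is pinched (both of its sides touched by the fingers at once) ((contact force between the fingers and tray_c0 above 0.3 N and contact force between the fingers and tray_c1 above 0.3 N) or (contact force between the fingers and left_door_c0 above 0.3 N and contact force between the fingers and left_door_c1 above 0.3 N) or (contact force between the fingers and right_door_c0 above 0.3 N and contact force between the fingers and right_door_c1 above 0.3 N)).
It fails at once if a loose thing is moved more than 25 mm, lifted or knocked over (distance of any of king, queen, pawn, mug, pencil_cup, clock, eraser from where it was at the start of the episode above 0.025 m or angle between any of king, queen, pawn, mug, pencil_cup, clock, eraser's own z axis and vertical above 0.5 rad).
It also fails if it takes over 62 s, if anything falls off the work surface, if the arm or the gripper's body presses on something with over 40 N, if the wrist force passes 120 N, or if a joint passes its speed limit or range.

## Working session

There is one attempt and no reset: what is moved stays moved. The work goes in short steps, Python scripts to look and compute and a tool call to move; the robot and the scene stay as the last step left them, time stands still between calls to the robot, and variables do not carry over. Pictures are saved under pics/ and viewed, at most 10 in all, crops included, and the job is handed in when it is done.

Besides the shell and the picture viewer there is one more tool, called by a JSON object that holds its "fn" and its "kwargs", one argument or row to a line. play_rows: Moves the arm, as the interface text tells. Shifts and turns lie within -1 to 1; 1 stands for 200 mm of shift or pi rad of turn. Its arguments: {"type":"object","properties":{"claw":{"type":"array"},"delta_pos":{"type":"array"},"delta_rot":{"type":"array"},"squeeze":{"type":"number"}},"required":["claw","delta_pos","delta_rot"]}

```bash
mkdir -p pics; python3 - <<'E'
from bench import r
import cv2,numpy as np,json
s=r.read_state();print(s['time'],s['ee_pos'],s['eef_rot'],s['width'],r.grip_point_offset)
d={}
for n in('scene','top'):
    c=r.camera(n);cv2.imwrite(f'pics/{n}0.png',c['pixels'][:,:,::-1])
    d[n]=dict(K=np.array(c['camera_matrix']).tolist(),T=np.array(c['cam_to_world']).tolist(),k=[k for k in c]);print(n,d[n])
json.dump(d,open('cal.json','w'))
E
```

```text
0.0 [0.25627338 0.56962257 0.22174234] [ 2.09788953e-01  9.77746432e-01 -7.05019750e-04 -1.12196862e-04] 0.08718508314831443 0.0187
scene {'K': [[379.0228197945996, 0.0, 328.62739197229126], [0.0, 379.0228197945996, 198.2935260133442], [0.0, 0.0, 1.0]], 'T': [[-0.7249049436246972, -0.45659749617616835, 0.5157824630540755, 1.0723784324838166], [0.6888122585075328, -0.4727473282881297, 0.5495886062557949, 0.6041968603431758], [-0.007106000156660802, 0.7536767809094886, 0.6572068279314239, 0.8169756496828261], [0.0, 0.0, 0.0, 1.0]], 'k': ['pixels', 'camera_matrix', 'cam_to_world']}
top {'K': [[504.99948451771877, 0.0, 317.02550108464646], [0.0, 504.99948451771877, 200.9218320321609], [0.0, 0.0, 1.0]], 'T': [[0.05190489351267315, 0.9752628783066283, -0.2148678669008213, 0.18463913665646858], [-0.9986276919224053, 0.04918580686116787, -0.01798580910456085, -0.04558777415962367], [-0.006972442553932622, 0.21550655349776923, 0.9764775012484137, 1.5586978909815685], [0.0, 0.0, 0.0, 1.0]], 'k': ['pixels', 'camera_matrix', 'cam_to_world']}
```

```bash
python3 - <<'E'
import cv2
a=cv2.imread('pics/top0.png');print(a.shape)
cv2.imwrite('pics/top0b.png',cv2.resize(a,(800,500),interpolation=cv2.INTER_CUBIC))
E
```

```text
(400, 640, 3)
```

View pics/top0.png

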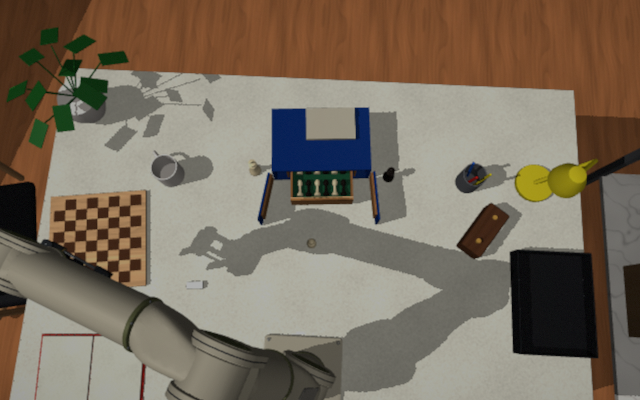

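View pics/scene0.png

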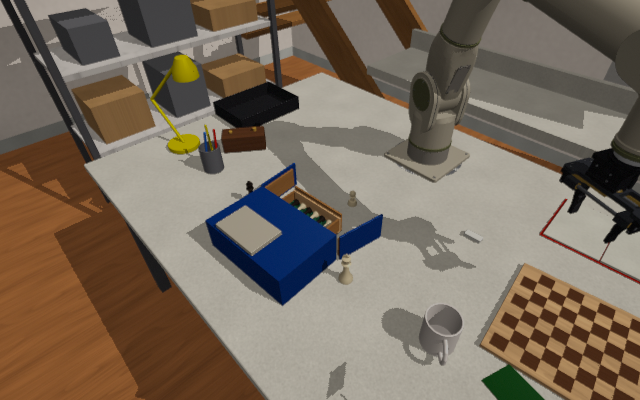

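The top view shows the cabinet at cols 272-370, rows 108-176. The tray front is near row 203, the doors stand out to (262,221) and (378,221), and the pawn is at (311,243). The scene view shows the same layout, with the king by the left door. Next I'll enlarge both.

```bash
python3 - <<'E'
import cv2
a=cv2.imread('pics/top0.png')[95:255,235:405]
b=cv2.imread('pics/scene0.png')[150:310,195:395]
cv2.imwrite('pics/t1.png',cv2.resize(a,None,fx=3.7,fy=3.7,interpolation=cv2.INTER_CUBIC)[:600])
cv2.imwrite('pics/s1.png',cv2.resize(b,None,fx=3.7,fy=3.7,interpolation=cv2.INTER_CUBIC)[:600])
E
```

```text
(no output)
```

View pics/t1.png

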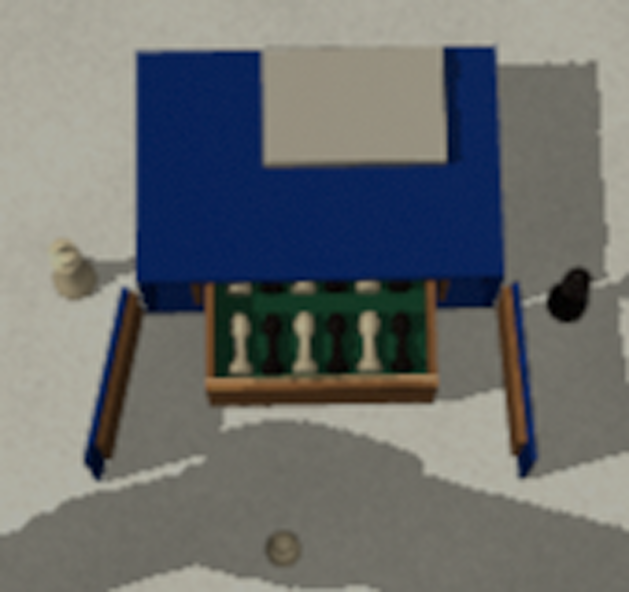

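View pics/s1.png

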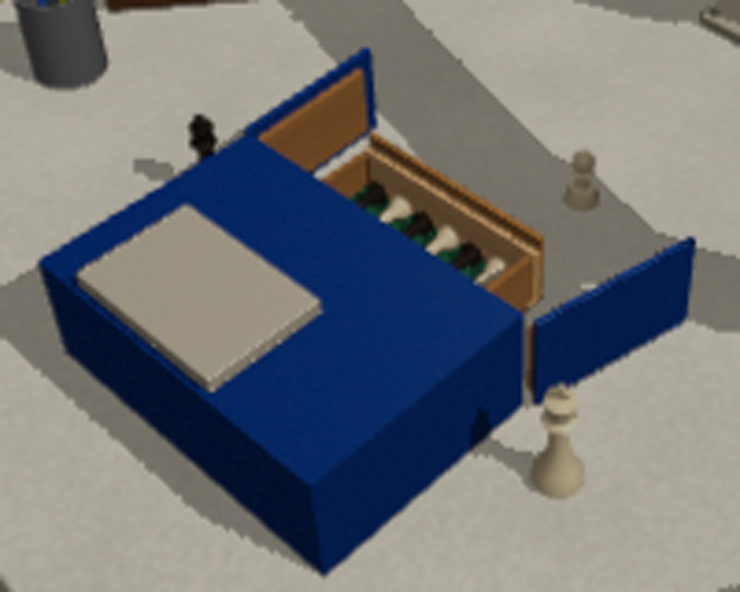

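The top crop shows the roof corners at (137,52), (495,47), (502,277) and (137,285). The tray's top outer edge runs (208,392)-(437,388), and the door free tops are at (86,460) and (534,462). In the scene crop the same points sit at: roof (312,485), (42,262), (245,138) and (523,315); tray (542,240)-(372,138); doors (692,240) and (370,50).

```bash
cat > g.py <<'E'
import json,numpy as np,cv2
d=json.load(open('cal.json'))
def P(n):
    T=np.linalg.inv(np.array(d[n]['T']));return np.array(d[n]['K'])@np.diag([1,-1,-1])@T[:3]
def tri(a,b):
    X=cv2.triangulatePoints(P('top'),P('scene'),np.array(a,float),np.array(b,float))[:,0];X=X[:3]/X[3]
    q=[];
    for n,p in(('top',a),('scene',b)):
        h=P(n)@np.r_[X,1];q.append(np.linalg.norm(h[:2]/h[2]-p))
    return X,q
def plane(n,p,z):
    T=np.array(d[n]['T']);K=np.array(d[n]['K']);v=T[:3,:3]@np.diag([1,-1,-1])@np.linalg.inv(K)@np.r_[p,1];o=T[:3,3]
    return o+v*(z-o[2])/v[2]
E
python3 - <<'E'
from g import *
np.set_printoptions(precision=4,suppress=True)
t=lambda u,v:(235+(u+.5)/3.7-.5,95+(v+.5)/3.7-.5)
s=lambda u,v:(195+(u+.5)/3.7-.5,150+(v+.5)/3.7-.5)
R={}
for k,a,b in[('RL',(137,52),(312,485)),('RR',(495,47),(42,262)),('FR',(502,277),(245,138)),('FL',(137,285),(523,315)),
 ('trayL',(208,392),(542,240)),('trayR',(437,388),(372,138)),('doorL',(86,460),(692,240)),('doorR',(534,462),(370,50)),('pawnfoot',(283,555),(583,200)),('kingfoot',(76,289),(557,480))]:
    X,q=tri(t(*a),s(*b));R[k]=X;print(k,X,np.round(q,1))
# rigid fit of the roof corners with z=.1 from both views
obj=np.array([[.1,.15],[.1,-.15],[-.1,-.15],[-.1,.15]]);W=np.array([R[k][:2] for k in('RL','RR','FR','FL')])
c=W.mean(0);H=(obj.T@(W-c));yaw=np.arctan2(H[0,1]-H[1,0],H[0,0]+H[1,1]);Rm=np.array([[np.cos(yaw),-np.sin(yaw)],[np.sin(yaw),np.cos(yaw)]])
print('case',c,yaw,'res',W-c-obj@Rm.T)
for k in R:print(k,(R[k][:2]-c)@Rm)
print('queen',(plane('top',t(567,308),0.0)[:2]-c)@Rm, 'eraser/mug', plane('top',(195,285),0),plane('top',(167,170),0.05))
E
```

```text
RL [0.7903 0.1356 0.0995] [0.3 0.6]
RR [ 0.81   -0.162   0.0974] [0.1 0.2]
FR [ 0.6137 -0.1755  0.0942] [0.9 1.5]
FL [0.5907 0.1212 0.0956] [0.5 1. ]
trayL [0.5096 0.0596 0.0728] [0.5 0.9]
trayR [ 0.5231 -0.127   0.0715] [0.7 1.1]
doorL [0.4446 0.152  0.0932] [0.4 0.8]
doorR [ 0.4615 -0.2046  0.0912] [0.3 0.6]
pawnfoot [ 0.3897 -0.0071 -0.0038] [0.6 1. ]
kingfoot [ 0.6147  0.1852 -0.0107] [0.9 1.9]
case [ 0.7012 -0.0201] 0.07126359303176448 res [[ 0.0001 -0.0009]
 [-0.0016  0.0006]
 [ 0.0016  0.0014]
 [-0.0001 -0.0011]]
RL [0.1   0.149]
RR [ 0.0985 -0.1493]
FR [-0.0983 -0.1487]
FL [-0.1002  0.1489]
trayL [-0.1854  0.0931]
trayR [-0.1852 -0.0939]
doorL [-0.2437  0.1899]
doorR [-0.2522 -0.167 ]
pawnfoot [-0.3097  0.0352]
kingfoot [-0.0716  0.211 ]
queen [-0.1023 -0.2118] eraser/mug [0.2463 0.3417 0.    ] [0.5914 0.453  0.05  ]
```

Everything agrees to within 2 mm. The case is at (0.701, -0.020) with yaw 0.071, and the tray is about 82 mm out. Next I'll shut the fingers, turn the tool into the case's axes and travel above the desk.

{"fn": "play_rows", "kwargs": {
  "claw": [1,1,1,1,1,1,1,1],
  "delta_pos": [
    [0,0,0],
    [0,0,0],
    [0,0,0],
    [0,0,0],
    [0,0,0],
    [-0.04,-0.15,0],
    [-0.04,-0.15,0],
    [-0.04,-0.15,0]
  ],
  "delta_rot": [
    [0,0,-0.0393],
    [0,0,-0.0393],
    [0,0,-0.0393],
    [0,0,-0.0393],
    [0,0,0],
    [0,0,0],
    [0,0,0],
    [0,0,0]
  ]
}}

```text
time: 0.9
ee_pos: [0.2869, 0.4807, 0.2221]
eef_rot: [-0.034, 0.999, -0.0, -0.0]
ft_force: [0.8, -0.8, 0.9]
width: 0.0312
grip_force: 0.0
```

```bash
cat > st.py <<'E'
from bench import r
import numpy as np
from scipy.spatial.transform import Rotation as Ro
np.set_printoptions(precision=4,suppress=True)
s=r.read_state();R=Ro.from_euler('z',.0713).as_matrix()
print('t',s['time'],'case',R.T@(np.array(s['ee_pos'])-[.7012,-.0201,0]),'F',R.T@np.array(s['ft_force']),s['width'])
print((R.T@Ro.from_quat(s['eef_rot']).as_matrix()))
E
python3 st.py
```

```text
t 0.9 case [-0.3775  0.5291  0.2221] F [ 0.7835 -0.8826  0.9081] 0.03118032105320519
[[-1.      0.0042 -0.0004]
 [ 0.0042  1.     -0.0004]
 [ 0.0004 -0.0004 -1.    ]]
```

{"fn": "play_rows", "kwargs": {
  "claw": [1,1,1,1,1,1,1,1],
  "delta_pos": [
    [-0.045,-0.165,0],
    [-0.045,-0.165,0],
    [-0.045,-0.165,0],
    [-0.045,-0.165,0],
    [-0.045,-0.165,0],
    [-0.045,-0.165,0],
    [-0.045,-0.165,0],
    [-0.045,-0.165,0]
  ],
  "delta_rot": [
    [0,0,0],
    [0,0,0],
    [0,0,0],
    [0,0,0],
    [0,0,0],
    [0,0,0],
    [0,0,0],
    [0,0,0]
  ]
}}

```text
time: 1.7
ee_pos: [0.3775, 0.2223, 0.2225]
eef_rot: [-0.033, 0.999, 0.0, -0.0]
ft_force: [1.1, 0.2, -0.7]
width: 0.0007
grip_force: 0.0
```

{"fn": "play_rows", "kwargs": {
  "claw": [1,1,1,1,1,1,1,1],
  "delta_pos": [
    [-0.04,-0.16,0],
    [-0.04,-0.16,0],
    [-0.04,-0.16,0],
    [-0.04,-0.16,0],
    [-0.04,-0.16,0],
    [-0.04,-0.16,0],
    [-0.04,-0.16,0],
    [0,0,0]
  ],
  "delta_rot": [
    [0,0,0],
    [0,0,0],
    [0,0,0],
    [0,0,0],
    [0,0,0],
    [0,0,0],
    [0,0,0],
    [0,0,0]
  ]
}}

```text
time: 2.5
ee_pos: [0.4497, 0.0001, 0.2226]
eef_rot: [-0.031, 1.0, -0.0, 0.0]
ft_force: [0.9, 0.5, -0.0]
width: 0.0006
grip_force: 0.0
```

```bash
python3 st.py
```

```text
t 2.5 case [-0.2494  0.0381  0.2226] F [ 0.9219  0.4636 -0.0262] 0.0005621845763097959
[[-0.9999  0.0103  0.0004]
 [ 0.0103  0.9999 -0.0005]
 [-0.0004 -0.0005 -1.    ]]
```

{"fn": "play_rows", "kwargs": {
  "claw": [1,1,1,1,1,1,1,1],
  "delta_pos": [
    [-0.02,-0.06,0],
    [-0.02,-0.06,0],
    [-0.03,-0.05,0.1],
    [-0.03,-0.02,0.15],
    [0,0,0.15],
    [0,0,0.2],
    [0,0,0.24],
    [0,0,0]
  ],
  "delta_rot": [
    [0,0,0],
    [0,0,0],
    [0,0,0],
    [0,0,0],
    [0,0,0],
    [0,0,0],
    [0,0,0],
    [0,0,0]
  ]
}}

```text
time: 3.3
ee_pos: [0.4674, -0.0318, 0.0498]
eef_rot: [-0.034, 0.999, -0.001, -0.005]
ft_force: [0.2, -0.1, 0.6]
width: 0.0004
grip_force: 0.0
```

```bash
python3 st.py
```

```text
t 3.3 case [-0.234   0.0049  0.0498] F [ 0.1451 -0.0873  0.5696] 0.0003640423087933267
[[-0.9999  0.0025 -0.0098]
 [ 0.0026  1.     -0.0009]
 [ 0.0098 -0.0009 -1.    ]]
```

{"fn": "play_rows", "kwargs": {
  "claw": [1,1,1,1,1,1,1,1],
  "delta_pos": [
    [-0.05,0,-0.02],
    [-0.05,0,0],
    [-0.05,0,0],
    [-0.05,0,0],
    [-0.05,0,0],
    [-0.05,0,0],
    [-0.05,0,0],
    [-0.05,0,0]
  ],
  "delta_rot": [
    [0,0,0],
    [0,0,0],
    [0,0,0],
    [0,0,0],
    [0,0,0],
    [0,0,0],
    [0,0,0],
    [0,0,0]
  ]
}}

```text
time: 4.1
ee_pos: [0.5523, -0.0266, 0.0585]
eef_rot: [-0.036, 0.999, -0.0, -0.0]
ft_force: [-1.8, -0.6, 2.1]
width: 0.0006
grip_force: 1.0
```

```bash
python3 st.py
```

```text
t 4.1 case [-0.149   0.0042  0.0585] F [-1.8373 -0.4825  2.0767] 0.0005885519872036757
[[-1.      0.0003 -0.0002]
 [ 0.0003  1.     -0.    ]
 [ 0.0002 -0.     -1.    ]]
```

{"fn": "play_rows", "kwargs": {
  "claw": [1,1,1,1,1,1,1,1],
  "delta_pos": [
    [-0.03,0,0],
    [-0.03,0,0],
    [-0.03,0,0],
    [-0.03,0,0],
    [-0.02,0,0],
    [-0.02,0,0],
    [-0.01,0,0],
    [0,0,0]
  ],
  "delta_rot": [
    [0,0,0],
    [0,0,0],
    [0,0,0],
    [0,0,0],
    [0,0,0],
    [0,0,0],
    [0,0,0],
    [0,0,0]
  ]
}}

```text
time: 4.9
ee_pos: [0.5859, -0.0241, 0.0586]
eef_rot: [-0.036, 0.999, 0.0, 0.0]
ft_force: [-0.5, -0.7, 0.3]
width: 0.0004
grip_force: 0.0
```

```bash
python3 st.py
```

```text
t 4.9 case [-0.1153  0.0043  0.0586] F [-0.5412 -0.6261  0.3073] 0.00041456291941588175
[[-1.      0.0002  0.0006]
 [ 0.0002  1.      0.    ]
 [-0.0006  0.     -1.    ]]
```

Creeping on until it hits the stop.

{"fn": "play_rows", "kwargs": {
  "claw": [1,1,1,1,1,1],
  "delta_pos": [
    [-0.01,0,0],
    [-0.01,0,0],
    [-0.005,0,0],
    [-0.005,0,0],
    [0,0,0],
    [0,0,0]
  ],
  "delta_rot": [
    [0,0,0],
    [0,0,0],
    [0,0,0],
    [0,0,0],
    [0,0,0],
    [0,0,0]
  ]
}}

```text
time: 5.5
ee_pos: [0.5885, -0.0239, 0.0584]
eef_rot: [-0.035, 0.999, 0.0, -0.003]
ft_force: [-17.2, -0.2, 13.3]
width: 0.0005
grip_force: 8.6
```

```bash
python3 st.py
```

```text
t 5.5 case [-0.1127  0.0043  0.0584] F [-17.1457   1.0393  13.3412] 0.0005196088359021439
[[-1.      0.0007 -0.0063]
 [ 0.0006  1.      0.0012]
 [ 0.0063  0.0012 -1.    ]]
```

The tray is home: it stopped at -0.1127 against a predicted -0.1125, with 17 N at the stop. I'll back off, lift, and move over to the outer side of the left door.

{"fn": "play_rows", "kwargs": {
  "claw": [1,1,1,1,1,1,1,1],
  "delta_pos": [
    [0.05,0,0],
    [0.1,0,0],
    [0.12,0,-0.05],
    [0,0,-0.15],
    [0,0,-0.15],
    [0,0,-0.15],
    [0.05,0.1,0],
    [0.05,0.15,0]
  ],
  "delta_rot": [
    [0,0,0],
    [0,0,0],
    [0,0,0],
    [0,0,0],
    [0,0,0],
    [0,0,0],
    [0,0,0],
    [0,0,0]
  ]
}}

```text
time: 6.3
ee_pos: [0.5148, 0.0199, 0.1598]
eef_rot: [-0.034, 0.999, 0.0, 0.002]
ft_force: [0.0, 0.6, -1.0]
width: 0.0004
grip_force: 0.0
```

{"fn": "play_rows", "kwargs": {
  "claw": [1,1,1,1,1,1,1,1],
  "delta_pos": [
    [0.05,0.15,0],
    [0.05,0.15,0],
    [0,0.15,0],
    [0,0.15,0],
    [0,0.15,0],
    [0,0.15,0],
    [0,0.05,0],
    [0,0,0]
  ],
  "delta_rot": [
    [0,0,0],
    [0,0,0],
    [0,0,0],
    [0,0,0],
    [0,0,0],
    [0,0,0],
    [0,0,0],
    [0,0,0]
  ]
}}

```text
time: 7.1
ee_pos: [0.4804, 0.2103, 0.1585]
eef_rot: [-0.037, 0.999, 0.0, 0.0]
ft_force: [0.0, -0.9, -0.0]
width: 0.0002
grip_force: 0.0
```

```bash
python3 st.py; python3 - <<'E'
from bench import r
import cv2
cv2.imwrite('pics/top2.png',r.camera('top')['pixels'][:,:,::-1])
a=cv2.imread('pics/top2.png')[95:255,235:405]
cv2.imwrite('pics/t2.png',cv2.resize(a,None,fx=3.7,fy=3.7,interpolation=cv2.INTER_CUBIC))
E
```

```text
t 7.1 case [-0.2038  0.2455  0.1585] F [-0.0164 -0.8815 -0.0265] 0.00018336541685815276
[[-1.     -0.0022  0.0005]
 [-0.0022  1.      0.0004]
 [-0.0005  0.0004 -1.    ]]
```

View pics/t2.png

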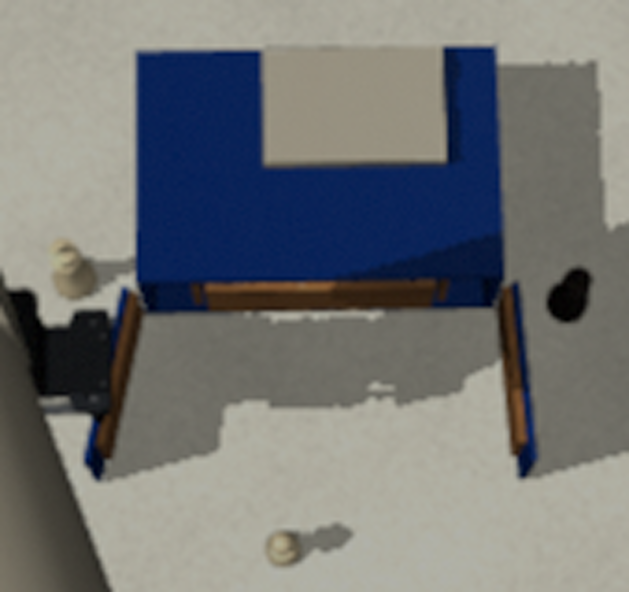

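The view shows the tray home, the doors unmoved and the gripper standing left of the left door. I'll descend there and work out the arc.

{"fn": "play_rows", "kwargs": {
  "claw": [1,1,1,1,1,1,1,1],
  "delta_pos": [
    [0.05,0,0.05],
    [0,0,0.1],
    [0,0,0.15],
    [0,0,0.1],
    [0,0,0.1],
    [0,0,0],
    [0,-0.05,0],
    [0,-0.05,0]
  ],
  "delta_rot": [
    [0,0,0],
    [0,0,0],
    [0,0,0],
    [0,0,0],
    [0,0,0],
    [0,0,0],
    [0,0,0],
    [0,0,0]
  ]
}}

```text
time: 7.95
ee_pos: [0.473, 0.1871, 0.0598]
eef_rot: [-0.035, 0.999, 0.0, 0.001]
ft_force: [0.0, -0.1, -0.6]
width: 0.0009
grip_force: 0.0
```

```bash
python3 st.py; python3 - <<'E'
import numpy as np
np.set_printoptions(precision=3,suppress=True)
p=None
for th in np.r_[1.75,np.arange(1.6,-.01,-.1),-.01]:
    c,s=np.cos(th),np.sin(th);h=.0097*abs(c)+.015*abs(s)
    q=np.array([-.104,.15])+.115*np.array([-s,-c])+(.012+h)*np.array([-c,s])
    if p is not None: print(round(th,2),q,'d/0.2 toolx,y',(q-p)*[-5,5])
    else: print(th,q)
    p=q
E
```

```text
t 7.95 case [-0.2128  0.223   0.0598] F [ 0.0105 -0.0687 -0.5898] 0.0009359483885985728
[[-1.      0.001   0.0017]
 [ 0.001   1.      0.0006]
 [-0.0017  0.0006 -1.    ]]
1.75 [-0.212  0.199]
1.6 [-0.218  0.181] d/0.2 toolx,y [ 0.03 -0.09]
1.5 [-0.221  0.169] d/0.2 toolx,y [ 0.013 -0.056]
1.4 [-0.222  0.158] d/0.2 toolx,y [ 0.007 -0.055]
1.3 [-0.223  0.147] d/0.2 toolx,y [ 0.002 -0.056]
1.2 [-0.222  0.136] d/0.2 toolx,y [-0.004 -0.057]
1.1 [-0.22   0.124] d/0.2 toolx,y [-0.009 -0.057]
1.0 [-0.217  0.113] d/0.2 toolx,y [-0.015 -0.057]
0.9 [-0.213  0.102] d/0.2 toolx,y [-0.022 -0.056]
0.8 [-0.207  0.091] d/0.2 toolx,y [-0.028 -0.054]
0.7 [-0.2    0.081] d/0.2 toolx,y [-0.034 -0.051]
0.6 [-0.192  0.071] d/0.2 toolx,y [-0.039 -0.048]
0.5 [-0.183  0.062] d/0.2 toolx,y [-0.045 -0.044]
0.4 [-0.173  0.055] d/0.2 toolx,y [-0.05  -0.039]
0.3 [-0.163  0.048] d/0.2 toolx,y [-0.055 -0.034]
0.2 [-0.151  0.042] d/0.2 toolx,y [-0.058 -0.028]
0.1 [-0.139  0.038] d/0.2 toolx,y [-0.062 -0.021]
-0.0 [-0.126  0.035] d/0.2 toolx,y [-0.064 -0.014]
-0.01 [-0.125  0.035] d/0.2 toolx,y [-0.005 -0.001]
```

{"fn": "play_rows", "kwargs": {
  "claw": [1,1,1,1,1,1,1,1],
  "delta_pos": [
    [0.01,-0.06,0],
    [0.01,-0.06,0],
    [0.01,-0.06,0],
    [0.01,-0.06,0],
    [0,-0.06,0],
    [0,-0.06,0],
    [0,-0.06,0],
    [-0.01,-0.06,0]
  ],
  "delta_rot": [
    [0,0,0],
    [0,0,0],
    [0,0,0],
    [0,0,0],
    [0,0,0],
    [0,0,0],
    [0,0,0],
    [0,0,0]
  ]
}}

```text
time: 8.75
ee_pos: [0.473, 0.0912, 0.0585]
eef_rot: [-0.036, 0.999, 0.0, 0.0]
ft_force: [0.2, 0.2, 0.5]
width: 0.0001
grip_force: 0.4
```

```bash
python3 st.py
```

```text
t 8.75 case [-0.2197  0.1273  0.0585] F [0.1869 0.1875 0.4875] 0.00013646253190841787
[[-1.      0.0002  0.0001]
 [ 0.0002  1.      0.0001]
 [-0.0001  0.0001 -1.    ]]
```

{"fn": "play_rows", "kwargs": {
  "claw": [1,1,1,1,1,1,1,1],
  "delta_pos": [
    [-0.01,-0.06,0],
    [-0.02,-0.06,0],
    [-0.025,-0.055,0],
    [-0.03,-0.05,0],
    [-0.035,-0.05,0],
    [-0.04,-0.045,0],
    [-0.045,-0.045,0],
    [-0.05,-0.04,0]
  ],
  "delta_rot": [
    [0,0,0],
    [0,0,0],
    [0,0,0],
    [0,0,0],
    [0,0,0],
    [0,0,0],
    [0,0,0],
    [0,0,0]
  ]
}}

```text
time: 9.55
ee_pos: [0.5303, 0.0143, 0.0585]
eef_rot: [-0.036, 0.999, -0.0, -0.0]
ft_force: [-1.2, 1.2, -0.7]
width: 0.0003
grip_force: 0.4
```

```bash
python3 st.py
```

```text
t 9.55 case [-0.168   0.0465  0.0585] F [-1.0598  1.3165 -0.6996] 0.0003091202513271703
[[-1.      0.0003 -0.0001]
 [ 0.0003  1.      0.    ]
 [ 0.0001  0.     -1.    ]]
```

{"fn": "play_rows", "kwargs": {
  "claw": [1,1,1,1,1,1,1,1],
  "delta_pos": [
    [-0.04,-0.02,0],
    [-0.04,-0.02,0],
    [-0.04,-0.01,0],
    [-0.03,0,0],
    [-0.03,0,0],
    [-0.02,0,0],
    [-0.01,0,0],
    [0,0,0]
  ],
  "delta_rot": [
    [0,0,0],
    [0,0,0],
    [0,0,0],
    [0,0,0],
    [0,0,0],
    [0,0,0],
    [0,0,0],
    [0,0,0]
  ]
}}

```text
time: 10.35
ee_pos: [0.5724, 0.0082, 0.0585]
eef_rot: [-0.036, 0.999, 0.0, 0.0]
ft_force: [0.4, -0.1, 0.1]
width: 0.0005
grip_force: 0.0
```

```bash
python3 st.py
```

```text
t 10.35 case [-0.1265  0.0374  0.0585] F [ 0.4064 -0.1271  0.092 ] 0.0005400292472916501
[[-1.     -0.0001  0.0002]
 [-0.0001  1.      0.0001]
 [-0.0002  0.0001 -1.    ]]
```

{"fn": "play_rows", "kwargs": {
  "claw": [1,1,1,1],
  "delta_pos": [
    [-0.005,0,0],
    [-0.005,0,0],
    [0,0,0],
    [0,0,0]
  ],
  "delta_rot": [
    [0,0,0],
    [0,0,0],
    [0,0,0],
    [0,0,0]
  ]
}}

```text
time: 10.75
ee_pos: [0.5733, 0.0082, 0.0585]
eef_rot: [-0.035, 0.999, 0.0, -0.001]
ft_force: [-5.0, 0.4, 3.1]
width: 0.0005
grip_force: 2.5
```

```bash
python3 st.py
```

```text
t 10.75 case [-0.1256  0.0373  0.0585] F [-4.9083  0.7956  3.1438] 0.0004741301930712645
[[-1.      0.0004 -0.0017]
 [ 0.0004  1.      0.0005]
 [ 0.0017  0.0005 -1.    ]]
```

The left door is shut, stopping at -0.1256 with 5 N. Now over to the right door's outer side.

{"fn": "play_rows", "kwargs": {
  "claw": [1,1,1,1,1,1,1,1],
  "delta_pos": [
    [0.05,0,0],
    [0.1,0,-0.05],
    [0.15,0,-0.15],
    [0.12,0,-0.15],
    [0.08,-0.1,-0.15],
    [0,-0.15,0],
    [0,-0.15,0],
    [0,-0.15,0]
  ],
  "delta_rot": [
    [0,0,0],
    [0,0,0],
    [0,0,0],
    [0,0,0],
    [0,0,0],
    [0,0,0],
    [0,0,0],
    [0,0,0]
  ]
}}

```text
time: 11.55
ee_pos: [0.4819, -0.1096, 0.159]
eef_rot: [-0.036, 0.999, 0.0, 0.001]
ft_force: [0.8, 0.4, -0.9]
width: 0.0002
grip_force: 0.0
```

{"fn": "play_rows", "kwargs": {
  "claw": [1,1,1,1,1,1,1,1],
  "delta_pos": [
    [0,-0.15,0],
    [0,-0.15,0],
    [0,-0.15,0],
    [0,-0.15,0],
    [0,-0.1,0],
    [0,-0.05,0],
    [0,0,0],
    [0,0,0]
  ],
  "delta_rot": [
    [0,0,0],
    [0,0,0],
    [0,0,0],
    [0,0,0],
    [0,0,0],
    [0,0,0],
    [0,0,0],
    [0,0,0]
  ]
}}

```text
time: 12.35
ee_pos: [0.4929, -0.2572, 0.1584]
eef_rot: [-0.036, 0.999, 0.0, 0.0]
ft_force: [-0.7, 0.8, -0.4]
width: 0.0003
grip_force: 0.0
```

```bash
python3 st.py
```

```text
t 12.35 case [-0.2247 -0.2217  0.1584] F [-0.6555  0.8292 -0.4248] 0.00034291475356191956
[[-1.     -0.0004  0.    ]
 [-0.0004  1.      0.0007]
 [-0.      0.0007 -1.    ]]
```

{"fn": "play_rows", "kwargs": {
  "claw": [1,1,1,1,1,1,1,1],
  "delta_pos": [
    [0,0,0.05],
    [0,0,0.1],
    [0,0,0.15],
    [0,0,0.1],
    [0,0,0.1],
    [0,0,0],
    [0,0.05,0],
    [0,0.05,0]
  ],
  "delta_rot": [
    [0,0,0],
    [0,0,0],
    [0,0,0],
    [0,0,0],
    [0,0,0],
    [0,0,0],
    [0,0,0],
    [0,0,0]
  ]
}}

```text
time: 13.15
ee_pos: [0.4919, -0.2375, 0.0594]
eef_rot: [-0.036, 0.999, -0.0, 0.001]
ft_force: [0.6, 0.3, 0.5]
width: 0.0006
grip_force: 0.0
```

{"fn": "play_rows", "kwargs": {
  "claw": [1,1,1,1,1,1,1,1],
  "delta_pos": [
    [0,0.05,0],
    [0,0.05,0],
    [0,0.05,0],
    [0,0.05,0],
    [0,0.05,0],
    [0,0.05,0],
    [0,0.05,0],
    [-0.01,0.05,0]
  ],
  "delta_rot": [
    [0,0,0],
    [0,0,0],
    [0,0,0],
    [0,0,0],
    [0,0,0],
    [0,0,0],
    [0,0,0],
    [0,0,0]
  ]
}}

```text
time: 13.95
ee_pos: [0.4876, -0.1576, 0.0585]
eef_rot: [-0.035, 0.999, 0.0, -0.0]
ft_force: [-0.1, -0.3, 0.4]
width: 0.0008
grip_force: 0.4
```

```bash
python3 st.py
```

```text
t 13.95 case [-0.2229 -0.1219  0.0585] F [-0.0863 -0.2701  0.4372] 0.0007932053997801903
[[-1.      0.0005 -0.0001]
 [ 0.0005  1.      0.0002]
 [ 0.0001  0.0002 -1.    ]]
```

{"fn": "play_rows", "kwargs": {
  "claw": [1,1,1,1,1,1,1,1],
  "delta_pos": [
    [-0.02,0.055,0],
    [-0.025,0.055,0],
    [-0.03,0.055,0],
    [-0.035,0.05,0],
    [-0.04,0.045,0],
    [-0.045,0.045,0],
    [-0.05,0.04,0],
    [-0.05,0.03,0]
  ],
  "delta_rot": [
    [0,0,0],
    [0,0,0],
    [0,0,0],
    [0,0,0],
    [0,0,0],
    [0,0,0],
    [0,0,0],
    [0,0,0]
  ]
}}

```text
time: 14.75
ee_pos: [0.5421, -0.0784, 0.0584]
eef_rot: [-0.036, 0.999, 0.0, -0.0]
ft_force: [0.4, -0.5, 0.4]
width: 0.0001
grip_force: 0.4
```

```bash
python3 st.py
```

```text
t 14.75 case [-0.1629 -0.0468  0.0584] F [ 0.3338 -0.559   0.3873] 9.463301700580177e-05
[[-1.     -0.0003 -0.0001]
 [-0.0003  1.      0.0002]
 [ 0.0001  0.0002 -1.    ]]
```

{"fn": "play_rows", "kwargs": {
  "claw": [1,1,1,1,1,1,1,1],
  "delta_pos": [
    [-0.04,0.02,0],
    [-0.04,0.01,0],
    [-0.04,0,0],
    [-0.03,0,0],
    [-0.02,0,0],
    [-0.01,0,0],
    [-0.005,0,0],
    [0,0,0]
  ],
  "delta_rot": [
    [0,0,0],
    [0,0,0],
    [0,0,0],
    [0,0,0],
    [0,0,0],
    [0,0,0],
    [0,0,0],
    [0,0,0]
  ]
}}

```text
time: 15.55
ee_pos: [0.5778, -0.071, 0.0586]
eef_rot: [-0.035, 0.999, 0.0, 0.0]
ft_force: [-0.3, -0.4, -0.0]
width: 0.0007
grip_force: 0.0
```

```bash
python3 st.py
```

```text
t 15.55 case [-0.1267 -0.042   0.0586] F [-0.3742 -0.4158 -0.0177] 0.0007006833963929435
[[-1.      0.0005  0.0002]
 [ 0.0005  1.      0.    ]
 [-0.0002  0.     -1.    ]]
```

{"fn": "play_rows", "kwargs": {
  "claw": [1,1,1,1,1,1],
  "delta_pos": [
    [-0.005,0,0],
    [-0.005,0,0],
    [-0.003,0,0],
    [0,0,0],
    [0,0,0],
    [0,0,0]
  ],
  "delta_rot": [
    [0,0,0],
    [0,0,0],
    [0,0,0],
    [0,0,0],
    [0,0,0],
    [0,0,0]
  ]
}}

```text
time: 16.15
ee_pos: [0.5785, -0.0709, 0.0585]
eef_rot: [-0.035, 0.999, 0.0, -0.002]
ft_force: [-10.1, -0.1, 8.6]
width: 0.0003
grip_force: 5.2
```

```bash
python3 st.py
```

```text
t 16.15 case [-0.126  -0.0419  0.0585] F [-10.0734   0.6626   8.5804] 0.0002951750282737023
[[-1.      0.0009 -0.0035]
 [ 0.0009  1.      0.0009]
 [ 0.0035  0.0009 -1.    ]]
```

The right door is against its stop too. I'll back away, lift clear and check.

{"fn": "play_rows", "kwargs": {
  "claw": [1,1,1,1,1,1,1,1],
  "delta_pos": [
    [0.05,0,0],
    [0.1,0,0],
    [0.15,0,-0.1],
    [0.1,0,-0.2],
    [0.05,0,-0.2],
    [0,0,-0.2],
    [0,0,0],
    [0,0,0]
  ],
  "delta_rot": [
    [0,0,0],
    [0,0,0],
    [0,0,0],
    [0,0,0],
    [0,0,0],
    [0,0,0],
    [0,0,0],
    [0,0,0]
  ]
}}

```text
time: 16.95
ee_pos: [0.4909, -0.0769, 0.1991]
eef_rot: [-0.036, 0.999, 0.0, 0.001]
ft_force: [-0.0, 0.5, -0.7]
width: 0.0005
grip_force: 0.0
```

```bash
python3 st.py; python3 - <<'E'
from bench import r
import cv2,numpy as np
a=r.camera('scene')['pixels'][:,:,::-1];cv2.imwrite('pics/scene3.png',a)
b=r.camera('top')['pixels'][:,:,::-1]
f=lambda i,x,y:cv2.resize(i[y:y+160,x:x+170],None,fx=2.35,fy=2.35,interpolation=cv2.INTER_CUBIC)
cv2.imwrite('pics/end.png',np.hstack([f(b,235,95),f(a,205,150)]))
E
```

```text
t 16.95 case [-0.2138 -0.0417  0.1991] F [ 0.0134  0.5479 -0.6503] 0.00047819985268955797
[[-1.      0.0001  0.0026]
 [ 0.0001  1.      0.0008]
 [-0.0026  0.0008 -1.    ]]
```

View pics/end.png

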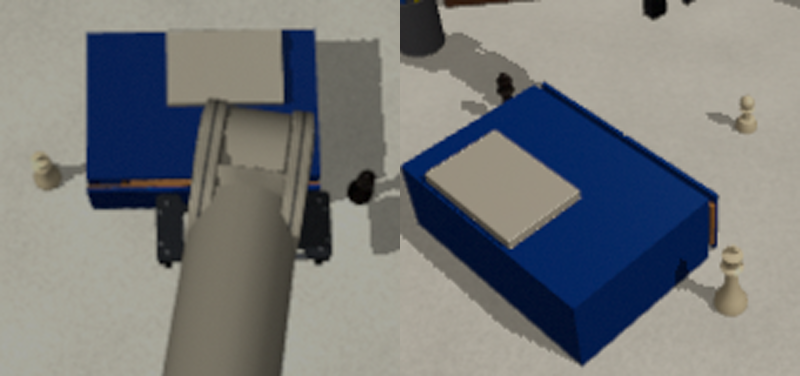

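Both doors lie flush along the front, at (712,195)-(543,88) in the right half. The king, queen and pawn are standing where they were, and the arm is clear.

```bash
python3 -c "
from bench import r
print(r.close_job())"
```

```text
the job is handed in; nothing more can be done
None
```

I pushed the tray fully home, then shut both doors, and handed the job in at about 17 s of the 62 s allowed; the last pictures show both doors flush and the king, queen and pawn undisturbed, but the hand-in returned no verdict.

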